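Clamp the network gateway into its desk dock until the slip clutch clicks

ROBOT

A 6-joint arm with a two-finger parallel gripper is mounted at the origin on the work surface. World frame = base frame: x ahead of the robot, y to its left, z up, the work surface at z = 0. Lengths are in m, angles in degrees, forces in N, time in s.
With the tool pointing down it reaches from about 0.375 to 0.9 m from the base axis. Payload 3.1 kg.
Tool frame: the origin (TCP) lies midway between the tips of the shut fingers; the grasp point (between the pads) lies ctrl.grip_depth behind it (ctrl.grip_depth is the distance from the TCP to the grasp point, in m); z points along the fingers, y is the line along which they close (so a half turn about z gives the same grasp; the last joint's range is limited). The gripper opens to 87 mm and grips with 3 to 60 N. Pads are 19 mm wide; open, the fingers measure 117 mm over their backs; the gripper's body (75 mm by 190 mm) begins 51 mm behind the grasp point.
Start: joints at [59.043, 30.224, 82.088, -0, 67.689, -10.227], TCP at [0.221, 0.585, 0.223] pointing down, gripper open.
Joint ranges: [-176.69, 176.69], [-43.24, 126.21], [12.49, 139.97], [-82, 262], [0, 151.66], [-163.58, 163.58]. Speed limits (degrees/s): [159.86, 159.86, 180, 180, 180, 180].

INTERFACE

Orientations are given as a 3x3 rotation matrix whose columns are the frame's x, y, z axes.
In Python, from workcell import ctrl gives the robot as it stands.
- The arm moves only by the shell command python3 -m creep 'ROWS' [FORCE]. ROWS is a JSON object whose one key "deltas" holds one flat list of numbers, 5 for each row, row after row: the opening, from 0 (shut) to 1 (fully open), then the shift along the tool's x, y, z in mm, then the turn about the tool's z in rad. In form: {"deltas": [claw, tx, ty, tz, spin, claw, tx, ty, tz, spin, ...]}. A call has exactly 8 rows; each row shifts and turns the commanded pose from where the row before left it, along the tool's axes as they then stand; what a row does not reach is not made up. A row lasts 1/12 s, in which the tool goes at most 41.7 mm and 7.16 degrees, less where a joint would pass 70% of its speed; a pose out of reach is approached as far as the arm can. A call with a gripper value outside its range is refused whole. The fingers move at their own pace and stop on an object; FORCE is the grip in N (left out, the last holds). Time passes only in rows, so rows that do not move let the fingers close, or fill a call up. It gives the time, the measured TCP pose, the force, the opening and the grip force at its end, in the units of the state.
- ctrl.read_state(): the state, without advancing time (a new reading comes with each control period).
- ctrl.snapshot(name): name is "side" or "top"; returns the picture (384x512x3 uint8, red, green, blue); there is no depth.
- ctrl.camera_params(name): a dict with "intrinsics" (3x3 intrinsics, pixels), "rvec" (rotation vector, rad) and "tvec" (3), from world to camera coordinates, as OpenCV has them. Camera axes: x right, y down, z forward; pixel columns grow to the right and rows downward; lengths in m; the calibration is good to about 2 mm. A picture is of the moment at which its call begins. camera_params takes no time and is no camera call.
- ctrl.close_job(): hands the job in; it is judged then, once.
The state is a dict: "time_s": time; "qpos": joint angles; "joint_velocities": joint speeds; "tau": joint torques, N m; "tcp_pos": TCP position; "ee_rot": TCP orientation; "force": force on the tool from outside, world axes, zero at the start; "ft_torque": the same for the moment, N m; "grip_width": finger opening in m; "gripper_force": force on a finger pad.
Only numpy, scipy, OpenCV 4.12 (cv2) and the standard library are available. Lean on these libraries where they do the work, as an engineer would, in place of code of your own. Each camera call takes 0.05 s, during which the arm holds its last target. There are 200 camera calls.

TASK

Gently stand the grey network gateway upright on the black rubber seat of the desk dock, between the two jaws and with its flat sides facing them, and let go of it. Then close the orange jaw on it by turning the black ribbed cap clockwise (seen from above) until the cap's slip clutch clicks: give it two to four clicks (20 degrees of slip each) in all, no more, then let go of everything. Leave the mug, the charger and the remote control where they are.

Things in the scene. Friction and masses are not known exactly. Their poses are not given: they have to be found in the camera images.
- gateway: Loose grey upright network gateway, 0.25 to 0.5 kg, 110 mm tall, oval in plan: 96 mm along its x, 48 mm thick along its y; flat vertical sides, 48 mm long, face its +y and -y, the ends are half-round. Grooved top. Origin: centre of its underside; z up. Grasp it from above across the 48 mm, near its top. It may stand in the dock either way round.
- dock: Grey dock, fixed to the table. Base plate 110 mm (x) by 225 mm (y from -160 to +65), 9 mm thick. Origin: on the table under the seat's middle; z up. Fixed grey jaw: face at y = +30 mm, 16 mm thick. Both jaws are 64 mm wide in x, centred on x = 0, tops 42 to 45 mm above the table. Grey post at x = 0, y = -125 mm, 60 by 56 mm, 83 mm tall, carries collar and cap (cap top 125 mm above table).
- seat: Black rubber seat pad, fixed on the dock between the jaws, 70 by 58 mm; the gateway stands on its top, 12 mm above the table. Origin: centre of its underside, 9 mm above the table. The gateway must be set down gently, with less than 60 N, the first touch included.
- jaw: Orange moving jaw, 64 (x) by 14 (y) by 33 mm tall. Origin: middle of its clamping face, 28.5 mm above the table; axes as the dock's. Starts fully open, face at dock y = -30 mm (60 mm between the jaws, 12 mm of play for the gateway). Driven by the cap it moves towards dock +y, 5 mm per rad, pushes the gateway along the seat and stays where it is left.
- cap_grip (a point): Grip point on the vertical axis of the black ribbed cap, 9 mm below its top, 116 mm above the table. The cap is a round cylinder 48 mm across, 34 mm tall, with a white line on top. Grip it from above at any yaw and turn clockwise in strokes with regrasps; it needs 25 N of grip or more, moves neither up nor down and does not turn back when let go.
- collar: Metal collar under the cap, 64 mm across, 8 mm thick, 18 tick marks 20 degrees apart, one red. Origin on the axis at its underside, 83 mm above the table. It turns with the cap until the clutch slips. The drive first has 0 to 1.6 rad (unknown) of free play, turning at 0.015 N m with the jaw still; then 2.4 rad that close the jaw, at about 0.2 N m; then it stops: the jaw is tight.
- cap (a joint): Slip of the clutch, rad: how far the cap has turned clockwise relative to the collar; 0 at the start, one click per 0.35 rad (20 degrees). It does not slip below 0.5 N m; once the jaw is tight the cap slips on while the moment about the axis stays near 0.5 N m (it drops to 0.1 to 0.2 N m when the turning stops). Wanted: two to four clicks in all, about 0.7 to 1.4 rad.
- mug: Blue ceramic mug with a handle, 76 mm across, 90 mm tall, a bystander. Origin: centre of its underside.
- charger: Black plug-in charger block with two brass prongs, 62 by 46 by 34 mm, a bystander. Origin: centre of its underside.
- remote: Black remote control lying flat, 45 by 150 by 18 mm (long in its y), a bystander. Origin: centre of its underside.
Mind the look-alikes: they are no part of the job. Of the things that look like the gateway, the larger one is meant. Several things have the shape of the dock; the one meant has the colours described above.

How it is judged (in metres and radians):
On the way, in this order (a step that is already met when the one before it is completed fails the run):
1. the gateway stands upright on the seat between the jaws, flat sides facing them, let go of, before the clutch has slipped (x of gateway in the frame of dock between -0.02 and 0.02 m and y of gateway in the frame of dock between -0.008 and 0.01 m and z of gateway in the frame of dock between 0.008 and 0.016 m and angle between gateway's own z axis and vertical below 0.06 rad and angle between the y axis of gateway and the y axis of dock, either way round below 0.12 rad and value of joint cap below 0.15 rad and contact force between the fingers and gateway below 0.1 N), for 0.2 s.
2. the jaw is tight on the gateway and the clutch has slipped two clicks (x of gateway in the frame of dock between -0.02 and 0.02 m and y of gateway in the frame of dock between -0.008 and 0.01 m and z of gateway in the frame of dock between 0.008 and 0.016 m and angle between gateway's own z axis and vertical below 0.06 rad and angle between the y axis of gateway and the y axis of dock, either way round below 0.12 rad and value of joint cap above 0.55 rad and contact force between jaw and gateway above 4 N), for 0.1 s.
At the end, for the whole second after the job is handed in: Gateway upright (0.06 rad) and at rest on the seat, flat sides along the jaws (0.12 rad), within 20 mm of mid-jaw in dock x and -8 to +10 mm in dock y, clamped by the orange jaw with more than 4 N; clutch slipped 0.55 to 1.6 rad (two to four clicks) (all of step 2 and value of joint cap below 1.6 rad and linear speed of gateway below 0.01 m/s); the robot touches nothing.
It fails at once if the clutch is spun on past four clicks (more than 1.6 rad of slip) (value of joint cap above 1.6 rad).
It fails at once if the gateway is forced down on the seat with more than 60 N (contact force between gateway and seat above 60 N).
It fails at once if the gateway is tipped by more than 0.5 rad (angle between gateway's own z axis and vertical above 0.5 rad).
It fails at once if the mug, the charger or the remote control is moved by more than 20 mm (distance of any of mug, charger, remote from where it was at the start of the episode above 0.02 m).
It also fails if it takes over 72 s, if anything falls off the work surface, if the arm or the gripper's body presses on something with over 40 N, if the wrist force passes 120 N, or if a joint passes its speed limit or range.

## Working session

There is one attempt and no reset: what is moved stays moved. The work goes in short steps, Python scripts to look and compute and a shell command to move; the robot and the scene stay as the last step left them, time stands still between calls to the robot, and variables do not carry over. Pictures are saved under pics/ and viewed, at most 10 in all, crops included, and the job is handed in when it is done.

```bash
mkdir -p pics; ls
python3 - <<'E'
from workcell import ctrl
import cv2,numpy as np
for n in("side","top"):
    cv2.imwrite(f"pics/{n}0.png",ctrl.snapshot(n)[:,:,::-1]); print(n,ctrl.camera_params(n))
print(ctrl.grip_depth); s=ctrl.read_state(); print(s)
E
```

```text
pics
side {'intrinsics': array([[351.46707764,   0.        , 255.70845811],
       [  0.        , 351.46707764, 186.87307863],
       [  0.        ,   0.        ,   1.        ]]), 'rvec': array([ 0.13428709, -2.95010934,  0.99812429]), 'tvec': array([0.52400079, 0.07164038, 0.99320253])}
top {'intrinsics': array([[357.53088803,   0.        , 253.12408975],
       [  0.        , 357.53088803, 194.24875277],
       [  0.        ,   0.        ,   1.        ]]), 'rvec': array([ 2.20674003, -2.14615428,  0.10457548]), 'tvec': array([-0.00372921,  0.53177999,  1.09133888])}
0.0187
{'time_s': 0.1, 'qpos': array([ 5.90425688e+01,  3.02718329e+01,  8.21476467e+01,  3.87308968e-05,
        6.76882583e+01, -1.02270784e+01]), 'joint_velocities': array([-0.01494753, -0.16600566, -0.18168124,  0.02215038, -0.00469873,
       -0.04803784]), 'tau': array([-4.78452184e-04, -4.40987992e+01, -1.77150750e+01,  6.35218760e-02,
        5.33953006e-02, -5.06982838e-05]), 'tcp_pos': array([0.22086816, 0.58399103, 0.22169661]), 'ee_rot': array([[-9.35256391e-01,  3.53969697e-01, -9.67805929e-04],
       [ 3.53970862e-01,  9.35255061e-01, -1.61219786e-03],
       [ 3.34476206e-04, -1.85039345e-03, -9.99998232e-01]]), 'force': array([-0.18336158,  0.60427707,  0.57351861]), 'ft_torque': array([0.02284321, 0.01426429, 0.03917495]), 'gripper_force': 0.0, 'grip_width': 0.08713686273416328}
```

View pics/top0.png

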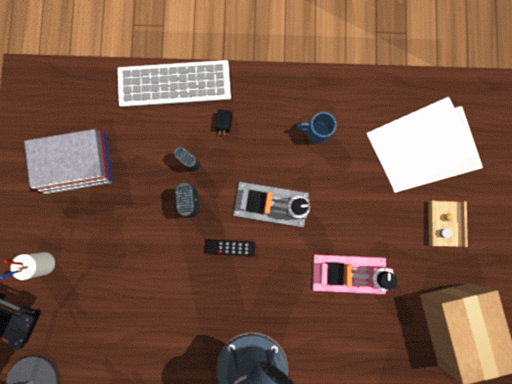

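View pics/side0.png

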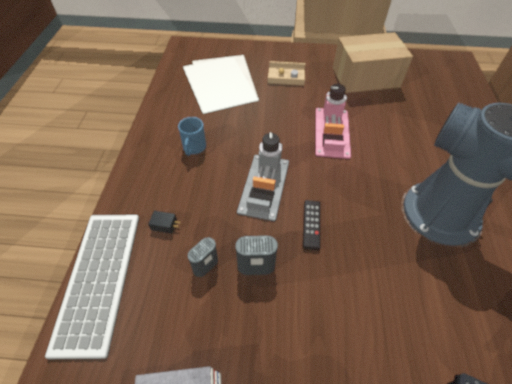

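Look-alikes: the large gateway is at top (187,200) / side (257,255), and the small one at top (185,158) / side (203,257). The grey dock with the orange jaw is at top (272,203) / side (264,187), and the pink dock at top (352,275) / side (333,125). I choose the large gateway and the grey dock. The bystanders in the top view are the mug (320,127), the charger (222,122) and the remote (230,248). Next I check the choice in a close crop.

```bash
cat > h.py <<'E'
import cv2,numpy as np
from workcell import ctrl
def cam(n):
    c=ctrl.camera_params(n); R=cv2.Rodrigues(c["rvec"])[0]; return c["intrinsics"],R,np.asarray(c["tvec"]),c["rvec"]
def ray(n,uv,z):
    K,R,t,_=cam(n); uv=np.atleast_2d(np.asarray(uv,float))
    d=(R.T@np.linalg.inv(K)@np.c_[uv,np.ones(len(uv))].T).T; o=-R.T@t
    return o+d*((z-o[2])/d[:,2])[:,None]
def proj(n,P):
    K,R,t,r=cam(n); return cv2.projectPoints(np.atleast_2d(np.asarray(P,float)),r,t,K,None)[0][:,0]
E
python3 - <<'E'
import cv2,numpy as np
im=cv2.imread("pics/top0.png"); 
c=im[135:265,160:330]; cv2.imwrite("pics/crop1.png",cv2.resize(c,None,fx=4.6,fy=4.6,interpolation=cv2.INTER_CUBIC))
E
```

```text
(no output)
```

View pics/crop1.png

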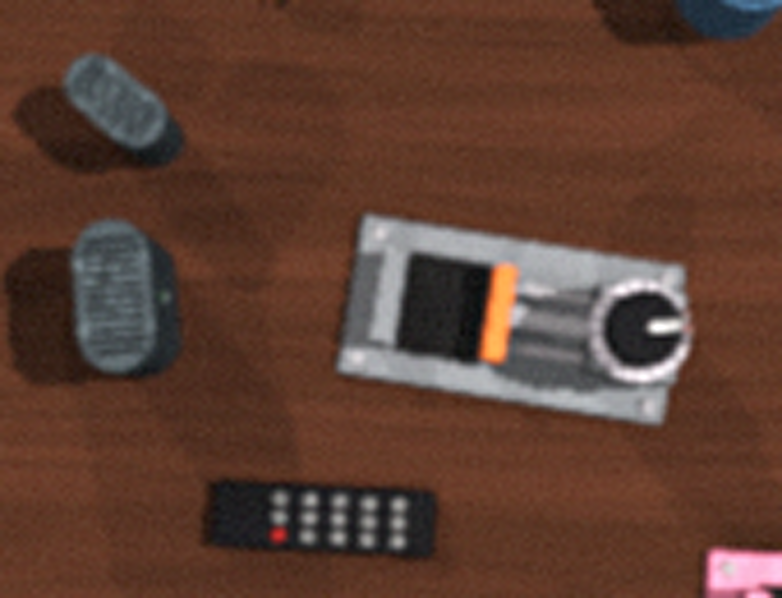

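The crop confirms the choice: the large gateway's top face is at crop (113,295), long axis nearly along image vertical. The grey dock has its black seat, orange jaw and black cap with white line at crop (645,325), so dock +y points image-left.

Run:
```python
import cv2,numpy as np
from h import *
im=cv2.imread("pics/top0.png"); big=cv2.resize(im[135:265,160:330],None,fx=6,fy=6,interpolation=cv2.INTER_CUBIC)
f=lambda p:np.asarray(p,float).reshape(-1,2)/6+[160-5/12,135-5/12]
def biggest(m,roi):
    z=np.zeros_like(m);x0,y0,x1,y1=roi;z[y0:y1,x0:x1]=m[y0:y1,x0:x1]
    z=cv2.morphologyEx(z,cv2.MORPH_CLOSE,np.ones((15,15)));z=cv2.morphologyEx(z,cv2.MORPH_OPEN,np.ones((9,9)))
    c=max(cv2.findContours(z,cv2.RETR_EXTERNAL,cv2.CHAIN_APPROX_NONE)[0],key=cv2.contourArea);return c
B,G,R=[big[:,:,i].astype(int) for i in range(3)]
def rect(c,z,n):
    P=ray("top",f(c),z)[:,:2]; (cx,cy),(w,h),a=cv2.minAreaRect((P*1000).astype(np.float32))
    if w<h: w,h,a=h,w,a+90
    print(n,"c",round(cx,1),round(cy,1),"size",round(w,1),round(h,1),"long ang",round((a+90)%180-90,2)); return cx,cy,a
for t in (70,80,90):
    rect(biggest(((B-R>5)&(G>t)).astype(np.uint8)*255,(80,180,240,520)),.110,f"gw{t}")
rect(biggest(((abs(B-R)<45)&(R>90)&(B>75)|((R>170)&(B<110))|(B>R-8)).astype(np.uint8)*255,(420,250,880,570)),.009,"plate(+cap)")
m=((R>170)&(B<110)).astype(np.uint8)*255; rect(biggest(m,(600,300,720,520)),.045,"jaw top 64x14")
m=((R<55)&(G<55)&(B<55)).astype(np.uint8)*255; rect(biggest(m,(760,330,920,500)),.125,"cap top d48")
rect(biggest(m,(500,300,680,500)),.012,"seat")
cr=np.array([[365,215],[685,267],[662,423],[338,373]])/4.6+[160,135]
P=ray("top",cr,.009)[:,:2]*1000; print(P.round(1),np.linalg.norm(P-np.roll(P,-1,0),axis=1))
# dock axis: +y from right to left
yv=((P[0]-P[1])+(P[3]-P[2]));yv/=np.linalg.norm(yv);o=P.mean(0)+yv*47.5;print("yaxis ang",np.degrees(np.arctan2(yv[1],yv[0])),"origin",o,"cap",o-125*yv)
# side checks
s=cv2.imread("pics/side0.png")
for nm,p in(("gwtop",(0,0,0)),):pass
print("proj side: dock cap",proj("side",[*(o-125*yv)/1000,.125]),"seat",proj("side",[*o/1000,.012]))
```

```text
gw70 c 505.2 203.8 size 93.4 56.9 long ang 5.65
gw80 c 505.0 208.3 size 93.0 47.9 long ang 5.78
gw90 c 502.8 208.3 size 62.0 46.8 long ang 6.63
plate(+cap) c 504.1 -47.3 size 229.9 113.6 long ang 82.23
jaw top 64x14 c 504.2 -35.6 size 63.8 17.7 long ang -7.91
cap top d48 c 492.2 -118.9 size 42.0 42.0 long ang 1.61
seat c 509.8 1.6 size 66.1 55.1 long ang -8.02
[[ 571.7   55.8]
 [ 541.9 -165.5]
 [ 434.5 -151.2]
 [ 462.4   70.9]] [223.33422633 108.35258726 223.86499659 110.33151713]
yaxis ang 82.5800981550696 origin [ 5.08753268e+02 -4.07849617e-01] cap [ 492.61076226 -124.36114525]
proj side: dock cap [[271.6345987 137.7378914]] seat [[261.75758    196.10425509]]
```

Measurements agree with the given sizes. The gateway is at (505, 208) mm with its long axis at 5.8°. The dock origin is (509, 0) with its y axis at 82.3°, and the cap is at about (492, -123). Moving over the gateway now.

```bash
python3 -m creep '{"deltas":[1,-25,-16,0,0, 1,-25,-16,0,0, 1,-25,-16,0,0, 1,-25,-16,0,0, 1,-25,-16,0,0, 1,-25,-16,0,0, 1,-25,-16,0,0, 1,-25,-16,0,0]}' 
python3 -m creep '{"deltas":[1,-25,-15,0,0, 1,-25,-15,0,0, 1,-25,-15,0,0, 1,-25,-15,0,0, 1,-25,-16,0,0, 1,-25,-16,0,0, 1,-25,-16,0,0, 1,-24,-15,0,0]}'
python3 -m creep '{"deltas":[1,0,0,0,-0.1, 1,0,0,0,-0.1, 1,0,0,0,-0.1, 1,0,0,0,-0.1, 1,0,0,0,-0.0625, 1,0,0,0,0, 1,0,0,0,0, 1,0,0,0,0]}'
cat > tgt.py <<'E'
import sys,numpy as np
from workcell import ctrl
x,y,z,a=map(float,sys.argv[1:5]) # mm TCP target, tool-y angle deg
s=ctrl.read_state();R=s["ee_rot"];p=s["tcp_pos"]*1000
b=np.degrees(np.arctan2(R[1,1],R[0,1]));d=(b-a+90)%180-90
print("t",s["time_s"],"tcp",p.round(1),"yang",b.round(2),"tool d",(R.T@(np.array([x,y,z])-p)).round(1),"spin",np.radians(d).round(4),"q",s["qpos"].round(1),"F",s["force"].round(1),"Mz",s["ft_torque"].round(3),"w",s["grip_width"],"gf",s["gripper_force"])
E
python3 tgt.py 505 208.3 76 95.8
```

```text
time_s: 0.77
tcp_pos: [0.3633, 0.3926, 0.2222]
ee_rot: [[-0.935, 0.354, -0.001], [0.354, 0.935, -0.0], [0.0, -0.001, -1.0]]
force: [0.4, 0.4, -0.1]
grip_width: 0.0869
gripper_force: 0.0
time_s: 1.43
tcp_pos: [0.506, 0.207, 0.2222]
ee_rot: [[-0.935, 0.354, -0.001], [0.354, 0.935, -0.0], [0.001, -0.001, -1.0]]
force: [0.8, 0.2, -1.0]
grip_width: 0.0871
gripper_force: 0.0
time_s: 2.1
tcp_pos: [0.5053, 0.2085, 0.2224]
ee_rot: [[-0.995, -0.099, -0.0], [-0.099, 0.995, -0.0], [0.0, -0.0, -1.0]]
force: [0.5, 0.2, 0.5]
grip_width: 0.0871
gripper_force: 0.0
t 2.1 tcp [505.3 208.5 222.4] yang 95.69 tool d [  0.3  -0.2 146.4] spin -0.0019 q [ 10.7  24.2  93.4  -0.   62.4 -85. ] F [0.5 0.2 0.5] Mz [ 0.025  0.064 -0.012] w 0.08710702346142585 gf 0.0
```

```bash
python3 -m creep '{"deltas":[1,0,0,20,0, 1,0,0,20,0, 1,0,0,20,0, 1,0,0,20,0, 1,0,0,20,0, 1,0,0,18,0, 1,0,0,16,0, 1,0,0,12,0]}' 
python3 -m creep '{"deltas":[0,0,0,0,0, 0,0,0,0,0, 0,0,0,0,0, 0,0,0,0,0, 0,0,0,0,0, 0,0,0,0,0, 0,0,0,0,0, 0,0,0,0,0]}' 25
python3 tgt.py 505 208.3 76 95.8
```

```text
time_s: 2.77
tcp_pos: [0.5049, 0.2085, 0.075]
ee_rot: [[-0.995, -0.099, -0.002], [-0.099, 0.995, -0.0], [0.002, -0.0, -1.0]]
force: [-0.2, -0.2, 1.0]
grip_width: 0.0871
gripper_force: 0.0
time_s: 3.43
tcp_pos: [0.5059, 0.2087, 0.0772]
ee_rot: [[-0.995, -0.1, 0.001], [-0.1, 0.995, 0.0], [-0.001, 0.0, -1.0]]
force: [-0.8, 1.4, 3.5]
grip_width: 0.0476
gripper_force: 24.9
t 3.4333 tcp [505.9 208.7  77.2] yang 95.76 tool d [ 0.9 -0.3  1.2] spin -0.0007 q [ 10.7  36.6 100.2   0.   43.1 -85.1] F [-0.8  1.4  3.5] Mz [ 0.073  0.038 -0.004] w 0.04764838279218276 gf 24.864183948375285
```

```bash
python3 -m creep '{"deltas":[0,0,0,-5,0, 0,0,0,-10,0, 0,0,0,-15,0, 0,0,0,-15,0, 0,0,0,-15,0, 0,0,0,-10,0, 0,0,0,-10,0, 0,0,0,0,0]}' 
python3 -m creep '{"deltas":[0,2,-20,0,0, 0,2,-30,0,0, 0,2,-30,0,0, 0,2,-30,0,0, 0,2,-30,0,0, 0,2,-30,0,0, 0,2,-20,0,0, 0,3,-18,0,0]}'
python3 -m creep '{"deltas":[0,0,0,0,0.04, 0,0,0,0,0.06, 0,0,0,0,0.06, 0,0,0,0,0.04, 0,0,0,0,0.035, 0,0,0,0,0, 0,0,0,0,0, 0,0,0,0,0]}'
python3 tgt.py 508.7 -0.2 100 82.3
python3 - <<'E'
from workcell import ctrl
import cv2,numpy as np
o=[]
for n,(x,y) in(("side",(170,90)),("top",(180,120))):
    im=ctrl.snapshot(n)[:,:,::-1]; cv2.imwrite(f"pics/{n}1.png",im); o.append(cv2.resize(im[y:y+140,x:x+180],(400,311),interpolation=cv2.INTER_CUBIC))
cv2.imwrite("pics/c2.png",np.hstack(o))
E
```

```text
time_s: 4.1
tcp_pos: [0.5065, 0.2088, 0.1585]
ee_rot: [[-0.995, -0.101, 0.003], [-0.101, 0.995, 0.001], [-0.003, 0.0, -1.0]]
force: [0.4, -0.3, -4.3]
grip_width: 0.0479
gripper_force: 24.9
time_s: 4.77
tcp_pos: [0.5093, -0.0019, 0.1559]
ee_rot: [[-0.995, -0.099, -0.001], [-0.099, 0.995, -0.0], [0.001, 0.0, -1.0]]
force: [-0.3, 0.4, -4.9]
grip_width: 0.0479
gripper_force: 24.9
time_s: 5.43
tcp_pos: [0.5092, -0.0, 0.1562]
ee_rot: [[-0.991, 0.133, -0.001], [0.133, 0.991, 0.0], [0.001, 0.0, -1.0]]
force: [-0.1, 0.7, -5.0]
grip_width: 0.0479
gripper_force: 24.9
t 5.4333 tcp [509.2  -0.  156.2] yang 82.35 tool d [ 0.4 -0.2 56.2] spin 0.0009 q [-12.6  27.  102.4  -0.   50.7 -94.9] F [-0.1  0.7 -5. ] Mz [ 0.011 -0.019  0.045] w 0.0478976644736982 gf 24.868949479423463
```

View pics/c2.png

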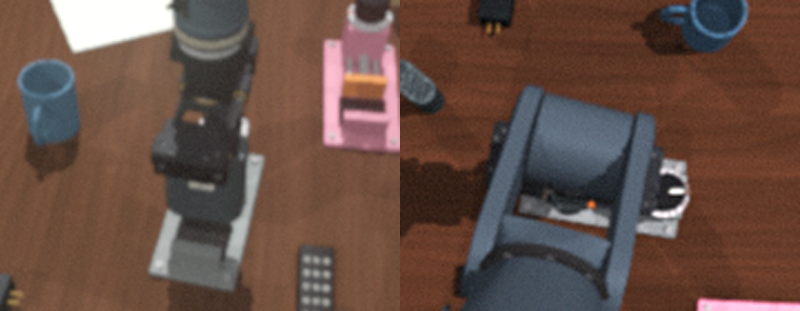

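The gateway hangs upright over the seat of the grey dock (side crop around (205,200)). The cap is visible beside the gripper at top crop (670,192). Lowering it slowly now.

```bash
python3 -m creep '{"deltas":[0,0,0,10,0, 0,0,0,12,0, 0,0,0,12,0, 0,0,0,10,0, 0,0,0,8,0, 0,0,0,5,0, 0,0,0,2,0, 0,0,0,1,0]}' 
python3 -m creep '{"deltas":[0,0,0,1,0, 0,0,0,0.7,0, 0,0,0,0.7,0, 0,0,0,0.7,0, 0,0,0,0.5,0, 0,0,0,0.5,0, 0,0,0,0.5,0, 0,0,0,0,0]}' 
python3 tgt.py 508.7 -0.2 89 82.3
```

```text
time_s: 6.2
tcp_pos: [0.5095, -0.0001, 0.0961]
ee_rot: [[-0.991, 0.134, -0.0], [0.134, 0.991, 0.0], [0.0, 0.0, -1.0]]
force: [0.7, 0.9, -4.4]
grip_width: 0.0476
gripper_force: 24.9
time_s: 6.87
tcp_pos: [0.5095, -0.0001, 0.0919]
ee_rot: [[-0.991, 0.134, -0.0], [0.134, 0.991, -0.0], [0.0, -0.0, -1.0]]
force: [0.2, -0.9, -5.2]
grip_width: 0.0477
gripper_force: 24.9
t 6.8667 tcp [ 5.095e+02 -1.000e-01  9.190e+01] yang 82.31 tool d [ 0.7 -0.2  2.9] spin 0.0001 q [-12.6  33.2 105.1  -0.   41.6 -94.9] F [ 0.2 -0.9 -5.2] Mz [ 0.033 -0.     0.046] w 0.047708282094918744 gf 24.868949758820236
```

```bash
python3 -m creep '{"deltas":[0,0,0,0.4,0, 0,0,0,0.4,0, 0,0,0,0.4,0, 0,0,0,0.4,0, 0,0,0,0.3,0, 0,0,0,0.3,0, 0,0,0,0.3,0, 0,0,0,0,0]}' 
python3 tgt.py 508.7 -0.2 89 82.3
```

```text
time_s: 7.53
tcp_pos: [0.5095, -0.0001, 0.0894]
ee_rot: [[-0.991, 0.134, -0.0], [0.134, 0.991, 0.0], [0.0, 0.0, -1.0]]
force: [0.3, -0.4, -4.1]
grip_width: 0.0479
gripper_force: 24.9
t 7.5333 tcp [ 5.095e+02 -1.000e-01  8.940e+01] yang 82.31 tool d [ 0.7 -0.2  0.4] spin 0.0001 q [-12.6  33.5 105.2  -0.   41.3 -94.9] F [ 0.3 -0.4 -4.1] Mz [0.028 0.005 0.019] w 0.04788530496973992 gf 24.86903276760131
```

```bash
python3 -m creep '{"deltas":[0,0,0,0.2,0, 0,0,0,0.2,0, 0,0,0,0.2,0, 0,0,0,0.2,0, 0,0,0,0.1,0, 0,0,0,0,0, 0,0,0,0,0, 0,0,0,0,0]}' 
python3 tgt.py 508.7 -0.2 89 82.3
```

```text
time_s: 8.2
tcp_pos: [0.5095, -0.0001, 0.0891]
ee_rot: [[-0.991, 0.134, 0.0], [0.134, 0.991, -0.0], [-0.0, -0.0, -1.0]]
force: [-2.2, 0.2, 6.4]
grip_width: 0.0481
gripper_force: 24.9
t 8.2 tcp [ 5.095e+02 -1.000e-01  8.910e+01] yang 82.31 tool d [ 0.8 -0.2  0.1] spin 0.0002 q [-12.6  33.5 105.2  -0.   41.2 -94.9] F [-2.2  0.2  6.4] Mz [0.089 0.412 0.029] w 0.048081291619281416 gf 24.869203506968915
```

Seated at the expected height with about 11 N on the seat. Letting go, rising, and looking.

```bash
python3 -m creep '{"deltas":[1,0,0,0,0, 1,0,0,0,0, 1,0,0,0,0, 1,0,0,0,0, 1,0,0,0,0, 1,0,0,0,0, 1,0,0,-3,0, 1,0,0,-5,0]}' 
python3 -m creep '{"deltas":[1,0,0,-12,0, 1,0,0,-20,0, 1,0,0,-20,0, 1,0,0,-20,0, 1,0,0,-20,0, 1,0,0,-12,0, 1,0,0,0,0, 1,0,0,0,0]}' 
python3 -m creep '{"deltas":[1,0,-15,0,0, 1,0,-20,0,0, 1,0,-20,0,0, 1,0,-20,0,0, 1,0,-20,0,0, 1,0,-20,0,0, 1,0,-10,0,0, 1,0,0,0,0]}' 
python3 tgt.py 492.2 -123.5 97.3 82.3
python3 - <<'E'
from workcell import ctrl
import cv2,numpy as np
o=[]
for n,(x,y) in(("side",(200,90)),("top",(200,140))):
    im=ctrl.snapshot(n)[:,:,::-1]; cv2.imwrite(f"pics/{n}2.png",im); o.append(cv2.resize(im[y:y+140,x:x+130],(400,431),interpolation=cv2.INTER_CUBIC))
cv2.imwrite("pics/c3.png",np.hstack(o))
E
```

```text
time_s: 8.87
tcp_pos: [0.5092, -0.0, 0.0964]
ee_rot: [[-0.991, 0.134, -0.001], [0.134, 0.991, 0.0], [0.001, 0.0, -1.0]]
force: [-0.8, -0.7, 2.1]
grip_width: 0.0853
gripper_force: 0.0
time_s: 9.53
tcp_pos: [0.5098, -0.0002, 0.2013]
ee_rot: [[-0.991, 0.134, 0.002], [0.134, 0.991, -0.0], [-0.002, -0.0, -1.0]]
force: [-0.7, -0.6, 0.1]
grip_width: 0.0871
gripper_force: 0.0
time_s: 10.2
tcp_pos: [0.4922, -0.1255, 0.1995]
ee_rot: [[-0.991, 0.137, -0.002], [0.137, 0.991, 0.0], [0.002, 0.0, -1.0]]
force: [0.2, -0.4, -0.2]
grip_width: 0.0869
gripper_force: 0.0
t 10.2 tcp [ 492.2 -125.5  199.5] yang 82.14 tool d [  0.2   2.  102.2] spin -0.0027 q [ -26.9   23.1  100.1   -0.    56.9 -109. ] F [ 0.2 -0.4 -0.2] Mz [ 0.088 -0.029 -0.043] w 0.08692236813387066 gf 0.0
```

View pics/c3.png

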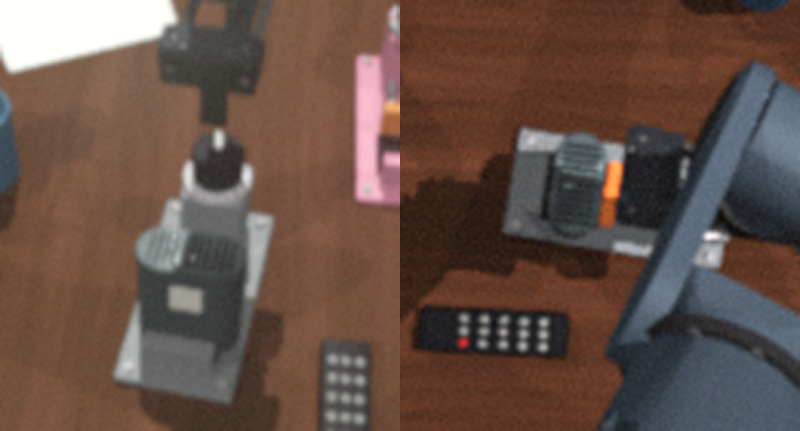

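The gateway stands upright between the jaws, flat sides along them (top crop (577,185), orange jaw at (610,195)). The cap is free at side crop (218,155). Next I refine the cap axis.

Run:
```python
import cv2,numpy as np
from h import *
print("cap top",ray("top",[300.2,206.3],.125)*1000,"collar top",ray("top",[299.1,207],.091)*1000)
im=cv2.imread("pics/top0.png")
h=cv2.resize(im[190:230,280:325],None,fx=8,fy=8,interpolation=cv2.INTER_CUBIC).astype(int)
# collar+cap outline: light ring pixels (min channel high)
m=((h.min(2)>150)).astype(np.uint8); c=max(cv2.findContours(m,0,1)[0],key=cv2.contourArea)
(x,y),r=cv2.minEnclosingCircle(c); u=np.array([x,y])/8+[280-.44,190-.44]; print("ring",u,r/8,ray("top",u,.091)*1000)
s=cv2.imread("pics/side0.png"); h=cv2.resize(s[120:175,245:300],None,fx=8,fy=8,interpolation=cv2.INTER_CUBIC).astype(int)
m=(h.max(2)<60).astype(np.uint8); c=max(cv2.findContours(m,0,1)[0],key=cv2.contourArea); x,y,w,hh=cv2.boundingRect(c)
print("side cap bbox",245+x/8,120+y/8,w/8,hh/8)
for q in((492.2,-121),(492.4,-124)):
    a=np.linspace(0,6.28,40);P=np.r_[np.c_[q[0]+24*np.cos(a),q[1]+24*np.sin(a),0*a+125],np.c_[q[0]+24*np.cos(a),q[1]+24*np.sin(a),0*a+91]]/1000
    p=proj("side",P);print(q,p.min(0),np.ptp(p,axis=0))
```

```text
cap top [[ 491.92691424 -122.78159719  125.        ]] collar top [[ 491.88332043 -124.2180483    91.        ]]
ring [293.8725 195.2475] 15.401159286499023 [[ 525.97308053 -108.32623491   91.        ]]
side cap bbox 264.25 143.125 13.375 8.0
(492.2, -121) [262.97472985 132.62973859] [17.23609203 20.44471585]
(492.4, -124) [262.98539051 131.89534634] [17.20474392 20.40611103]
```

Cap axis at (492, -123.7), consistent across the estimates. I turn counter-clockwise first so one long clockwise stroke fits within joint 6, then descend.

```bash
python3 -m creep '{"deltas":[1,0,1.8,0,-0.05, 1,0,0,0,-0.12, 1,0,0,0,-0.12, 1,0,0,0,-0.12, 1,0,0,0,-0.12, 1,0,0,0,-0.12, 1,0,0,0,-0.1, 1,0,0,0,-0.05]}' 
python3 -m creep '{"deltas":[1,0,0,10,0, 1,0,0,15,0, 1,0,0,15,0, 1,0,0,15,0, 1,0,0,15,0, 1,0,0,10,0, 1,0,0,5,0, 1,0,0,0,0]}' 
python3 tgt.py 492.1 -123.7 97.3 82.3
```

```text
time_s: 10.97
tcp_pos: [0.4928, -0.1205, 0.2003]
ee_rot: [[-0.783, -0.622, -0.001], [-0.622, 0.783, 0.001], [-0.0, 0.001, -1.0]]
force: [-0.4, 0.2, 0.4]
grip_width: 0.0868
gripper_force: 0.0
time_s: 11.63
tcp_pos: [0.4923, -0.1211, 0.1145]
ee_rot: [[-0.786, -0.618, -0.002], [-0.618, 0.786, 0.001], [0.001, 0.003, -1.0]]
force: [-0.8, -0.1, 0.3]
grip_width: 0.087
gripper_force: 0.0
t 11.6333 tcp [ 492.3 -121.1  114.5] yang 128.19 tool d [ 1.8 -2.  17.2] spin 0.801 q [ -26.5   30.9  104.5    0.    44.8 -154.7] F [-0.8 -0.1  0.3] Mz [ 0.072  0.003 -0.008] w 0.0869853517905414 gf 0.0
```

```bash
python3 -m creep '{"deltas":[1,1.8,-2,0,0, 1,0,0,4,0, 1,0,0,5,0, 1,0,0,4,0, 1,0,0,2,0, 1,0,0,1,0, 1,0,0,0,0, 1,0,0,0,0]}' 
python3 tgt.py 492.1 -123.7 97.3 82.3
python3 -m creep '{"deltas":[0,0,0,0,0, 0,0,0,0,0, 0,0,0,0,0, 0,0,0,0,0, 0,0,0,0,0, 0,0,0,0,0, 0,0,0,0,0, 0,0,0,0,0]}' 45
python3 tgt.py 492.1 -123.7 97.3 82.3
```

```text
time_s: 12.3
tcp_pos: [0.4929, -0.1249, 0.0995]
ee_rot: [[-0.787, -0.618, -0.0], [-0.618, 0.787, -0.0], [0.0, 0.0, -1.0]]
force: [-0.8, 0.5, 0.1]
grip_width: 0.0864
gripper_force: 0.0
t 12.3 tcp [ 492.9 -124.9   99.5] yang 128.14 tool d [-0.2  1.4  2.2] spin 0.8001 q [ -26.8   32.4  105.    -0.    42.6 -155. ] F [-0.8  0.5  0.1] Mz [ 0.038  0.036 -0.002] w 0.08644321037106366 gf 0.0
time_s: 12.97
tcp_pos: [0.4924, -0.1244, 0.0996]
ee_rot: [[-0.787, -0.617, -0.001], [-0.617, 0.787, 0.001], [0.0, 0.001, -1.0]]
force: [-0.9, 1.5, 2.0]
grip_width: 0.047
gripper_force: 45.0
t 12.9667 tcp [ 492.4 -124.4   99.6] yang 128.13 tool d [-0.2  0.7  2.3] spin 0.7999 q [ -26.8   32.4  105.     0.    42.6 -155. ] F [-0.9  1.5  2. ] Mz [0.308 0.112 0.028] w 0.047049839486424674 gf 44.99471694231033
```

```bash
for i in 1; do python3 -m creep '{"deltas":[0,0,0,0,0.05, 0,0,0,0,0.1, 0,0,0,0,0.1, 0,0,0,0,0.1, 0,0,0,0,0.1, 0,0,0,0,0.1, 0,0,0,0,0.1, 0,0,0,0,0.1]}' ; done
python3 tgt.py 492.1 -123.7 97.3 128.13
```

```text
time_s: 13.63
tcp_pos: [0.4917, -0.1226, 0.0996]
ee_rot: [[-0.996, 0.089, -0.002], [0.089, 0.996, 0.004], [0.003, 0.004, -1.0]]
force: [0.1, 7.8, 4.0]
grip_width: 0.0472
gripper_force: 45.0
t 13.6333 tcp [ 491.7 -122.6   99.6] yang 84.88 tool d [-0.5 -1.1  2.3] spin -0.7549 q [ -26.7   32.4  105.1    0.2   42.7 -111.8] F [0.1 7.8 4. ] Mz [ 1.397 -0.041  0.142] w 0.04716959212149693 gf 44.99246715568006
```

```bash
python3 -m creep '{"deltas":[0,0,1.2,0,0.1, 0,0,0,0,0.1, 0,0,0,0,0.1, 0,0,0,0,0.1, 0,0,0,0,0.1, 0,0,0,0,0.1, 0,0,0,0,0.1, 0,0,0,0,0.1]}' 
python3 tgt.py 492.1 -123.7 97.3 128.13
```

```text
time_s: 14.3
tcp_pos: [0.4928, -0.1207, 0.0996]
ee_rot: [[-0.629, 0.777, -0.0], [0.777, 0.629, 0.005], [0.004, 0.003, -1.0]]
force: [2.9, 10.6, 2.8]
grip_width: 0.0469
gripper_force: 45.0
t 14.3 tcp [ 492.8 -120.7   99.6] yang 38.99 tool d [-1.9 -2.4  2.3] spin -1.5558 q [-26.6  32.4 105.1   0.4  42.7 -65.8] F [ 2.9 10.6  2.8] Mz [ 1.823 -0.555  0.19 ] w 0.04692260742314712 gf 44.99594044871628
```

```bash
python3 -m creep '{"deltas":[0,0,0,0,0.1, 0,0,0,0,0.1, 0,0,0,0,0.1, 0,0,0,0,0.1, 0,0,0,0,0.1, 0,0,0,0,0.05, 0,0,0,0,0.05, 0,0,0,0,0.05]}' 
python3 tgt.py 492.1 -123.7 97.3 128.13
```

```text
time_s: 14.97
tcp_pos: [0.4943, -0.1203, 0.0997]
ee_rot: [[-0.032, 0.999, 0.003], [0.999, 0.032, 0.005], [0.005, 0.003, -1.0]]
force: [7.1, 12.9, 1.1]
grip_width: 0.047
gripper_force: 45.0
t 14.9667 tcp [ 494.3 -120.3   99.7] yang 1.83 tool d [-3.4 -2.3  2.3] spin 0.9372 q [-26.5  32.4 105.    0.5  42.6 -28.7] F [ 7.1 12.9  1.1] Mz [ 2.254 -1.114  0.235] w 0.04702257706349425 gf 44.99832739122212
```

```bash
python3 -m creep '{"deltas":[0,1.5,0.8,0,0, 0,1.2,0.7,0,0, 0,0,0,0,0.05, 0,0,0,0,0.05, 0,0,0,0,0.05, 0,0,0,0,0.05, 0,0,0,0,0.05, 0,0,0,0,0.05]}' 50
python3 tgt.py 492.1 -123.7 97.3 1.83
```

```text
time_s: 15.63
tcp_pos: [0.4952, -0.12, 0.0997]
ee_rot: [[0.263, 0.965, 0.002], [0.965, -0.263, 0.001], [0.002, 0.002, -1.0]]
force: [2.4, 6.2, 1.1]
grip_width: 0.0471
gripper_force: 50.0
t 15.6333 tcp [ 495.2 -120.    99.7] yang -15.24 tool d [-4.4 -2.1  2.4] spin -0.298 q [-26.3  32.4 104.9   0.2  42.6 -11.2] F [2.4 6.2 1.1] Mz [ 0.892 -0.524  0.199] w 0.04708965362082843 gf 49.992673359811306
```

```bash
python3 -m creep '{"deltas":[0,1,0.3,0,0.05, 0,0,0,0,0.05, 0,0,0,0,0.05, 0,0,0,0,0.05, 0,0,0,0,0.05, 0,0,0,0,0.05, 0,0,0,0,0.05, 0,0,0,0,0.05]}' 
python3 tgt.py 492.1 -123.7 97.3 128.13
```

```text
time_s: 16.3
tcp_pos: [0.4963, -0.1203, 0.0997]
ee_rot: [[0.616, 0.788, 0.003], [0.788, -0.616, -0.001], [0.001, 0.003, -1.0]]
force: [3.3, 2.8, -0.2]
grip_width: 0.0472
gripper_force: 50.0
t 16.3 tcp [ 496.3 -120.3   99.7] yang -38.04 tool d [-5.3 -1.2  2.4] spin 0.2414 q [-26.2  32.5 104.8   0.   42.5  11.8] F [ 3.3  2.8 -0.2] Mz [ 0.346 -0.375  0.547] w 0.04723659384156843 gf 49.99246459454298
```

```bash
python3 -m creep '{"deltas":[0,0,0,0,0.05, 0,0,0,0,0.05, 0,0,0,0,0.05, 0,0,0,0,0.05, 0,0,0,0,0.05, 0,0,0,0,0.05, 0,0,0,0,0.05, 0,0,0,0,0.05]}' 
python3 tgt.py 492.1 -123.7 97.3 128.13
```

```text
time_s: 16.97
tcp_pos: [0.497, -0.1211, 0.0997]
ee_rot: [[0.874, 0.486, 0.004], [0.486, -0.874, -0.003], [0.003, 0.004, -1.0]]
force: [4.5, -0.0, -2.0]
grip_width: 0.0471
gripper_force: 50.0
t 16.9667 tcp [ 497.  -121.1   99.7] yang -60.94 tool d [-5.6 -0.1  2.4] spin -0.1583 q [-26.2  32.5 104.8  -0.   42.5  34.8] F [ 4.5 -0.  -2. ] Mz [ 0.025 -0.455  0.487] w 0.04710227704114309 gf 49.99191549606621
```

```bash
python3 -m creep '{"deltas":[0,0,0,0,0.05, 0,0,0,0,0.05, 0,0,0,0,0.05, 0,0,0,0,0.05, 0,0,0,0,0.05, 0,0,0,0,0.05, 0,0,0,0,0.05, 0,0,0,0,0.05]}' 
python3 tgt.py 492.1 -123.7 97.3 128.13
python3 -m creep '{"deltas":[0,0,0,0,0, 1,0,0,0,0, 1,0,0,0,0, 1,0,0,0,0, 1,0,0,0,0, 1,0,0,0,0, 1,0,0,0,0, 1,0,0,0,0]}' 
python3 -m creep '{"deltas":[1,0,0,-5,0, 1,0,0,-15,0, 1,0,0,-20,0, 1,0,0,-25,0, 1,0,0,-25,0, 1,0,0,-20,0, 1,0,0,-10,0, 1,0,0,0,0]}' 
python3 tgt.py 492 -320 220 -80
```

```text
time_s: 17.63
tcp_pos: [0.4974, -0.122, 0.0997]
ee_rot: [[0.994, 0.108, 0.005], [0.108, -0.994, -0.004], [0.005, 0.005, -1.0]]
force: [2.4, -2.3, -2.9]
grip_width: 0.0467
gripper_force: 50.0
t 17.6333 tcp [ 497.4 -122.    99.7] yang -83.83 tool d [-5.5  1.1  2.4] spin -0.5577 q [-2.620e+01  3.250e+01  1.047e+02 -1.000e-01  4.240e+01  5.770e+01] F [ 2.4 -2.3 -2.9] Mz [-0.478 -0.401  0.531] w 0.04674178393043557 gf 49.992174888029695
time_s: 18.3
tcp_pos: [0.4946, -0.1199, 0.0995]
ee_rot: [[0.994, 0.107, -0.0], [0.107, -0.994, 0.0], [-0.0, -0.0, -1.0]]
force: [0.8, -0.4, 0.2]
grip_width: 0.0837
gripper_force: 0.0
time_s: 18.97
tcp_pos: [0.4965, -0.1207, 0.2225]
ee_rot: [[0.994, 0.107, 0.006], [0.107, -0.994, -0.003], [0.005, 0.003, -1.0]]
force: [-0.5, 0.3, -0.1]
grip_width: 0.0872
gripper_force: 0.0
t 18.9667 tcp [ 496.5 -120.7  222.5] yang -83.84 tool d [-25.8 197.7   3.1] spin -0.0671 q [-26.2  21.3  98.5   0.   59.8  57.6] F [-0.5  0.3 -0.1] Mz [-0.095  0.132 -0.012] w 0.08723984593344349 gf 0.0
```

```bash
python3 -m creep '{"deltas":[1,0,20,0,0, 1,0,30,0,0, 1,0,30,0,0, 1,0,30,0,0, 1,0,30,0,0, 1,0,30,0,0, 1,0,20,0,0, 1,0,0,0,0]}'
python3 - <<'E'
from workcell import ctrl
import cv2,numpy as np
o=[]
for n,(x,y) in(("side",(220,110)),("top",(230,165))):
    im=ctrl.snapshot(n)[:,:,::-1]; cv2.imwrite(f"pics/{n}3.png",im); o.append(cv2.resize(im[y:y+80,x:x+90] if n=="top" else im[y:y+120,x:x+90],None,fx=4.4,fy=4.4,interpolation=cv2.INTER_CUBIC)[:528])
h=max(a.shape[0] for a in o); o=[cv2.copyMakeBorder(a,0,h-a.shape[0],0,0,0) for a in o]
cv2.imwrite("pics/c4.png",np.hstack(o))
E
```

```text
time_s: 19.63
tcp_pos: [0.5154, -0.3135, 0.2185]
ee_rot: [[0.995, 0.103, 0.0], [0.103, -0.995, -0.002], [0.0, 0.002, -1.0]]
force: [-0.1, -0.8, -0.4]
grip_width: 0.0868
gripper_force: 0.0
```

View pics/c4.png

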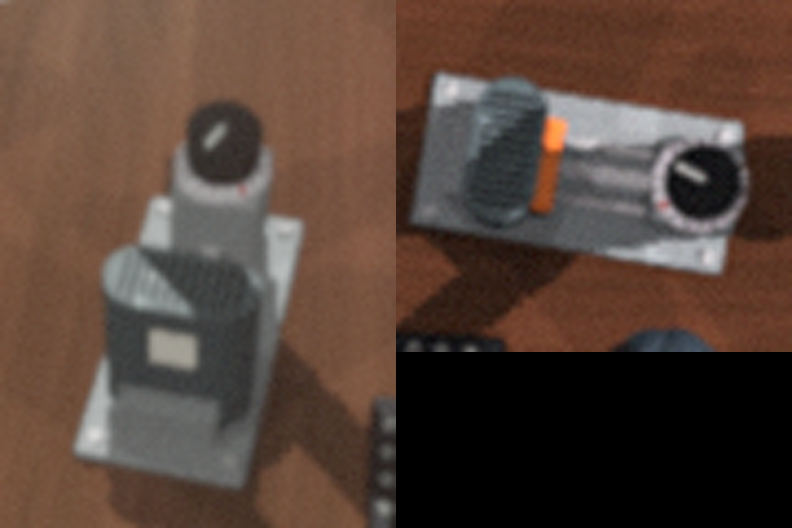

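The side crop shows the gateway upright and clamped against the fixed jaw by the orange jaw. In the top crop the cap's white line is at (690,172) and the collar's red tick at (663,205). From their start angles, the cap has turned about 220° and the collar about 155°, so the slip is about 1.0 to 1.1 rad, or three clicks. That agrees with the torque record (0.8 to 1.2 rad). The robot is clear, so I hand in.

```bash
python3 -c "
from workcell import ctrl
print(ctrl.close_job())"
```

```text
the job is handed in; nothing more can be done
None
```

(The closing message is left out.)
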